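Hang the lift-off door of the jewellery cabinet

ROBOT

A 6-joint arm with a two-finger parallel gripper is mounted at the origin on the work surface. World frame = base frame: x ahead of the robot, y to its left, z up, the work surface at z = 0. Lengths are in m, angles in rad, forces in N, time in s.
With the tool pointing down it reaches from about 0.3 to 0.75 m from the base axis. Payload 8.5 kg.
Tool frame: the origin (TCP) lies midway between the tips of the shut fingers; the grasp point (between the pads) lies bot.hold_point_z behind it (bot.hold_point_z is the distance from the TCP to the grasp point, in m); z points along the fingers, y is the line along which they close (so a half turn about z gives the same grasp; the last joint's range is limited). The gripper opens to 85 mm and grips with 20 to 120 N. Pads are 22 mm wide; open, the fingers measure 114 mm over their backs; the gripper's body (76 mm by 85 mm) begins 54 mm behind the grasp point. The pads swing forward as they close: fully open they stand 13 mm farther back than shut.
Start: joints at [1.084, 0.381, 1.297, -0, 1.464, -0.215], TCP at [0.148, 0.53, 0.231] pointing down, gripper open.
Joint ranges: [-3.11, 3.11], [-0.89, 2.33], [0.22, 2.48], [-1.42, 4.56], [0.17, 2.85], [-2.88, 2.88]. Speed limits (rad/s): [2.39, 2.39, 3.14, 3.14, 3.14, 3.14].

INTERFACE

Orientations are given as a unit quaternion [w, x, y, z].
In Python, from plant import bot gives the robot as it stands.
- The arm moves only by the shell command python3 inch.py [OPENING], which reads ROWS from standard input. ROWS is a JSON list of rows, 1 to 12 of them, each of 6 numbers: dx, dy, dz in m, then a rotation vector rx, ry, rz in rad; each row shifts and turns the commanded pose from where the row before left it, along the tool's axes as they then stand; what a row does not reach is not made up. A row lasts 1/12 s, in which the tool goes at most 0.0417 m and 0.125 rad, less where a joint would pass 70% of its speed; a pose out of reach is approached as far as the arm can. OPENING is the opening from 0.0 (shut) to 1.0 (fully open), set as the command begins (- or left out keeps the last). The fingers move at their own pace and stop on an object; the grip force is fixed at half the most. Time passes only in rows, so rows that do not move let the fingers close. It prints the time, the measured TCP pose, the force, the opening and the grip force at its end. Input that does not fit is refused with a message, and nothing moves.
- bot.state(): the state, without advancing time (a new reading comes with each control period).
- bot.camera(name): name is "side" or "top" or "wrist"; returns the picture (400x640x3 uint8, red, green, blue); there is no depth.
- bot.get_calibration(name): a dict with "intrinsics" (3x3 intrinsics, pixels), "origin" and "rotation" of the camera in the world. Camera axes: x right, y up, looking along -z (the intrinsics and any distortion apply to the point x, -y, -z); pixel columns grow to the right and rows downward; lengths in m; the calibration is good to about 2 mm. A picture is of the moment at which its call begins: read the wrist's pose just before it. get_calibration takes no time and is no camera call; for the wrist camera it gives the pose at the moment of the call.
- bot.sign_off(): hands the job in; it is judged then, once.
The state is a dict: "t": time; "joint_pos": joint angles; "joint_vel": joint speeds; "effort": joint torques, N m; "tool_pos": TCP position; "tool_rot": TCP orientation; "ft_force": force on the tool from outside, world axes, zero at the start; "torque": the same for the moment, N m; "gripper_width": opening from 0.0 (shut) to 1.0 (fully open); "grasp_force": force on a finger pad.
Only numpy, scipy, OpenCV 4.12 (cv2) and the standard library are available. Lean on these libraries where they do the work, as an engineer would, in place of code of your own. Each camera call takes 0.05 s, during which the arm holds its last target. There are 200 camera calls.

TASK

The little cabinet's door is held in the leaning repair cradle by a ratchet hold-down. Hold the sprung pawl off the ratchet wheel until the hold-down arm has swung fully back, lift the door out, and hang it upright on the cabinet: lower both knuckles onto the two pintle pins, all the way down and without forcing, before letting go. Leave the door hanging free and do not disturb the other things on the table.

Things in the scene. Friction and masses are not known exactly. Their poses are not given: they have to be found in the camera images.
- leaf: The door, loose, 0.2 to 0.42 kg: white wooden leaf 130 wide (y), 12 thick (x), 160 high (z), recessed panel. Origin: centre of its lower edge; +x is the front, with a brass knob 19 long at y -54, z 80. Two brass knuckles beyond its +y edge, their common axis at x 0, y +79. It starts in the cradle, parallel to the board, leaning 30 deg: its top towards the cradle's -x.
- leaf_top (a point): Middle of the leaf's top edge (leaf y 0, z 160). Here it can be pinched across its 12 mm thickness; the top 28 mm is a solid rail, both faces free while in the cradle. Axes as the leaf's.
- knuckle_low (a point): Centre of the lower end of the lower knuckle (leaf z 25): an upright brass tube, outer diameter 20, bore 12 right through, 16 high, on a thin strap that leaves a 14 mm gap from leaf edge to knuckle axis.
- knuckle_up (a point): The same for the upper knuckle, 90 mm above the lower one (leaf z 115).
- cabinet: Fixed white cabinet without its door: 100 deep (x), 170 wide (y), 210 high; origin: centre of its underside; its open front faces its +x. Two brass brackets with pintle pins at x 72, y 78. Door shut = leaf axes parallel to the cabinet's; opening turns the leaf counter-clockwise from above; at 90 deg the leaf's -y points along the cabinet's +x. It goes on at 45 to 150 deg open.
- pin_low (a point): Centre of the lower bracket's shoulder face, 45 mm up, where knuckle_low must rest. From it the pin rises: diameter 8, 22 long, last 7 tapered to 3; shoulder diameter 16. Between this pin's tip and the upper bracket's underside are 56 mm: the lower knuckle must come in level through that gap, from the front. Axes as the cabinet's.
- pin_up (a point): The same for the upper pin, 90 mm straight above the lower (135 mm up), where knuckle_up must rest. Its shoulder is 12 thick; each bracket arm runs back (-x) to the cabinet.
- cradle: Fixed wooden repair cradle, about 285 wide (y); origin on the table. Its board leans 30 deg, top towards the cradle's -x and ending 55 mm below the leaf's top edge; the leaf lies on the board's +x face, its foot on a ledge with a lip 7 high, and comes out by sliding up along its own z. Beside the leaf's -y edge are the ratchet wheel, hold-down arm and pawl, turning parallel to the board.
- dog (a joint): Turn (rad) of the steel ratchet wheel (65 mm across) with the hold-down arm fixed on it. About 0 at the start: the arm's finger (48 long, 10 thick) lies 2 mm over the leaf's top edge at leaf y -38 to -65 and bars the way. With the pawl held off, a spring swings it outward (to the leaf's -y side) in about 1 s to its stop at 1.0, where it stays.
- dog_tip (a point): Inner end of the hold-down finger, at mid-thickness; moves with the arm.
- pawl (a joint): Turn (rad) of the pawl: 0 = nose in the teeth, sprung there; nose clear of the teeth from 0.18 up; stop at 0.40. Let go, it springs back.
- pawl_pad (a point): Centre of the top of the pawl's thumb pad, 26 by 26 mm, at the outer (cradle -y) end of the cradle; the pad's top faces up the slope of the board. Pushing it down the slope (cradle x +0.5, z -0.87) by 14 to 18 mm turns the pawl 0.25 to 0.32; takes 3 to 7 N. Nothing stands over it along the slope.
- stand: bystander: brass T-bar jewellery stand, loose; 148 high, foot diameter 90, bar 100 long; origin at its underside
- mug: bystander: white mug, diameter 80, 90 high; origin at its underside
- bowl: bystander: white bowl, diameter 100, 45 high; origin at its underside
- beadbox: bystander: open grey bead box with dividers, 90 by 160, 35 high; origin at its underside

How it is judged:
By the outcome, as a careful person would: the job done as asked, in the order asked, and still so for the second after the job is handed in, with the robot touching nothing.
It also fails if it takes over 66 s, if anything falls off the work surface, if the arm or the gripper's body presses on something with over 40 N, if the wrist force passes 120 N, or if a joint passes its speed limit or range.

## Working session

There is one attempt and no reset: what is moved stays moved. The work goes in short steps, Python scripts to look and compute and a shell command to move; the robot and the scene stay as the last step left them, time stands still between calls to the robot, and variables do not carry over. Pictures are saved under pics/ and viewed, at most 10 in all, crops included, and the job is handed in when it is done.

```bash
ls; mkdir -p pics
python3 - <<'E'
from plant import bot
import cv2,numpy as np
for n in("side","top"):
    cv2.imwrite(f"pics/{n}0.png",bot.camera(n)[:,:,::-1])
    c=bot.get_calibration(n);print(n,{k:np.round(v,3).tolist() if not isinstance(v,str) else v for k,v in c.items()})
print(bot.state(),bot.hold_point_z)
E
```

```text
inch.py
pics
plant.py
side {'intrinsics': [[364.943, 0.0, 312.534], [0.0, 364.943, 202.841], [0.0, 0.0, 1.0]], 'origin': [0.505, -0.959, 0.761], 'rotation': [0.877, 0.478, -0.02, -0.041]}
top {'intrinsics': [[474.535, 0.0, 315.797], [0.0, 474.535, 197.266], [0.0, 0.0, 1.0]], 'origin': [0.344, 0.005, 1.28], 'rotation': [0.711, 0.063, -0.077, -0.696]}
{'t': 0.1, 'joint_pos': array([ 1.08366688e+00,  3.81136971e-01,  1.29813402e+00,  1.50976333e-05,
        1.46361413e+00, -2.15327490e-01]), 'joint_vel': array([ 0.00016513,  0.00086823, -0.00328242, -0.00153492,  0.00031236,
        0.00074679]), 'effort': array([ 3.39805498e-03, -4.49217832e+01, -2.31655866e+01, -2.13222356e-04,
        3.63248633e-03, -3.35136633e-05]), 'tool_pos': array([0.14754911, 0.5295765 , 0.23078622]), 'tool_rot': array([-2.29384676e-04,  1.35483814e-01,  9.90779349e-01, -6.04200007e-04]), 'ft_force': array([-0.04113449, -0.0627769 , -0.87029284]), 'torque': array([-0.04225597,  0.05533012,  0.03685316]), 'grasp_force': 0.0, 'gripper_width': 0.9994061627891497} 0.0187
```

View pics/side0.png

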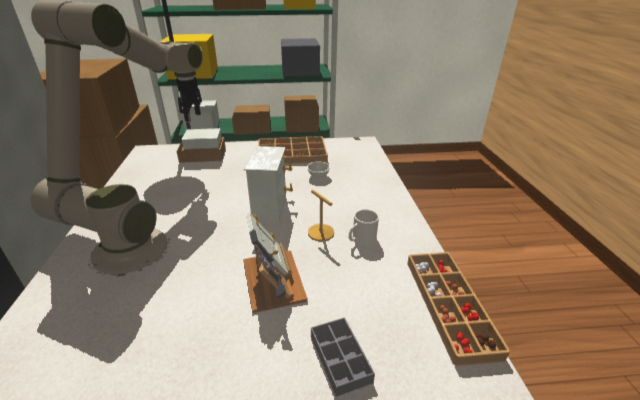

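View pics/top0.png

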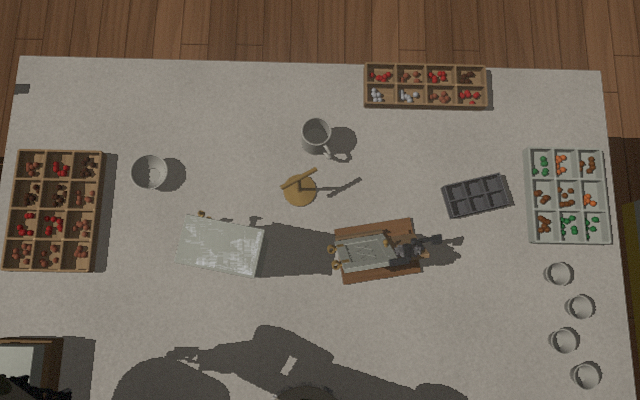

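Run:
```python
import cv2,numpy as np
t=cv2.imread("pics/top0.png");s=cv2.imread("pics/side0.png")
a=cv2.resize(t[205:291,325:440],(800,598),interpolation=cv2.INTER_CUBIC)
cv2.imwrite("pics/topcr.png",a)
b=cv2.resize(t[200:290,170:280],(400,327),interpolation=cv2.INTER_CUBIC)
c=cv2.resize(s[135:315,230:350],(400,600),interpolation=cv2.INTER_CUBIC)
o=np.zeros((600,800,3),np.uint8);o[:327,:400]=b;o[:,400:]=c
cv2.imwrite("pics/mix.png",o)
```

```text
(no output)
```

View pics/topcr.png

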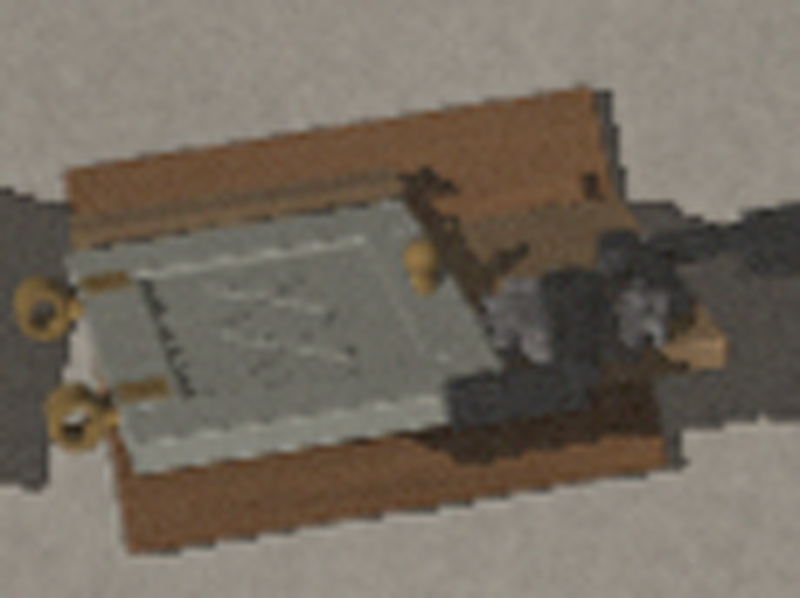

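View pics/mix.png

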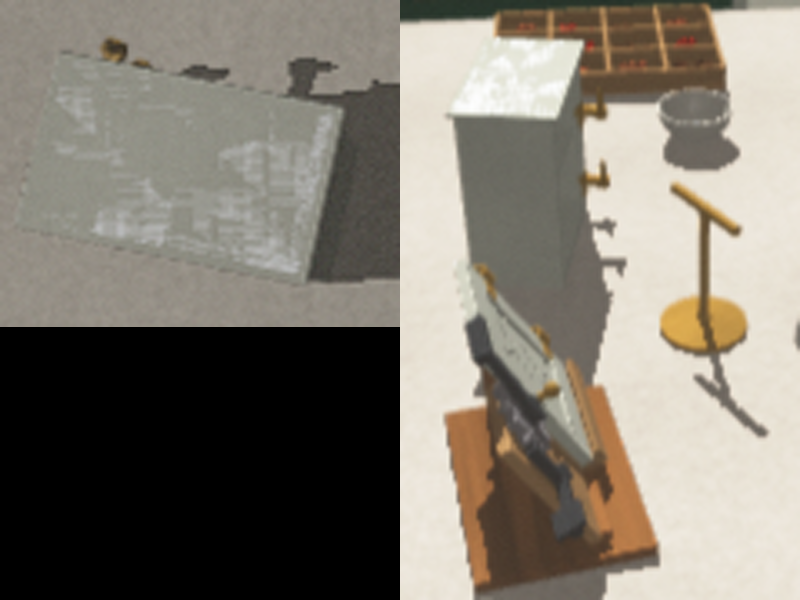

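```bash
cat > h.py <<'E'
import numpy as np,cv2
from scipy.optimize import least_squares
from scipy.spatial.transform import Rotation as R
def quat(q): return R.from_quat(np.array(q)[[1,2,3,0]])
def proj(c,P):
    r=c["rotation"]; r=np.array(r)
    M=r if r.shape==(3,3) else quat(r).as_matrix()
    p=(np.atleast_2d(P)-c["origin"])@M; p=p*[1,-1,-1]
    q=p@np.array(c["intrinsics"]).T; return q[:,:2]/q[:,2:]
def fit(obs,x0,tilt=0,fixz=None,sig=None):
    """obs: list of (calib,[local pts mm],[pixels]); pose x,y,z,yaw"""
    def tf(p): return R.from_euler('z',p[3])*R.from_euler('y',-tilt),np.array([p[0],p[1],p[2] if fixz is None else fixz])
    def f(p):
        r,t=tf(p)
        return np.concatenate([(proj(c,r.apply(np.array(L)/1000.)+t)-np.array(px)).ravel() for c,L,px in obs])
    s=least_squares(f,x0,loss='soft_l1'); r,t=tf(s.x)
    return s.x,r,t,f(s.x).reshape(-1,2)
E
cat > f1.py <<'E'
from h import *; from plant import bot
T=bot.get_calibration("top");S=bot.get_calibration("side")
np.set_printoptions(precision=4,suppress=True)
tc=lambda l:[(325+a/6.957,205+b/6.957) for a,b in l]
tm=lambda l:[(170+a/3.636,200+b/3.636) for a,b in l]
sm=lambda l:[(230+(a-400)/3.333,135+b/3.333) for a,b in l]
L=[(6,65,0),(6,-65,0),(-6,65,160),(0,79,41),(0,79,131)]
x,r,t,e=fit([(T,L,tc([(75,258),(405,203),(135,470),(45,308),(74,420)]))],[.4,-.1,.08,.15],np.pi/6)
print("leaf",x);print(e)
x,r,t,e=fit([(T,[(50,-85,210),(50,85,210),(-50,-85,210),(-50,85,210)],tm([(345,105),(60,50),(303,282),(15,230)])),
(S,[(-50,-85,210),(-50,85,210),(50,85,210),(72,78,157),(72,78,67)],sm([(453,117),(488,40),(583,42),(602,90),(606,168)]))],[.3,.2,0,-.15],fixz=0)
print("cab",x);print(e)
E
python3 f1.py
```

```text
leaf [ 0.4855 -0.1354  0.015   0.1507]
[[-0.6148 -1.4557]
 [-0.0622  0.1615]
 [-0.4703  0.0116]
 [ 0.4956  0.5403]
 [ 0.6597  0.1484]]
cab [ 0.4472  0.1973  0.0117 -0.1799]
[[-1.8035  0.9828]
 [ 3.369   1.2684]
 [-0.0907 -3.8818]
 [ 4.5742 -4.8315]
 [-0.1131 -2.4505]
 [ 0.5801 -0.6929]
 [-0.8997 -0.3757]
 [-0.352  -0.5845]
 [-0.6985 -2.8302]]
```

Run:
```python
from h import *; from plant import bot
np.set_printoptions(precision=4,suppress=True)
c=bot.get_calibration("wrist");s=bot.state();r=quat(s["tool_rot"])
print(c["intrinsics"][0],{k:v for k,v in c.items() if k not in("intrinsics","origin","rotation")}, r.inv().apply(c["origin"]-s["tool_pos"]), (r.inv()*quat(c["rotation"]) if np.array(c["rotation"]).size==4 else r.inv()*R.from_matrix(c["rotation"])).as_matrix())
```

```text
[343.0578   0.     319.3738] {} [ 0.0721  0.0008 -0.1428] [[-0.0009  0.9594  0.2822]
 [ 1.      0.0008  0.0004]
 [ 0.0002  0.2822 -0.9594]]
```

```bash
echo '[[0,0,-0.019,0,0,0.115],[0,0,-0.019,0,0,0.115],[0,0,-0.019,0,0,0.115],[0,0,-0.019,0,0,0.115],[0,0,-0.019,0,0,0.115],[0,0,-0.019,0,0,0.115],[0,0,-0.019,0,0,0.115],[0,0,-0.019,0,0,0.115],[0,0,-0.019,0,0,0.115],[0,0,-0.019,0,0,0.115]]' | python3 inch.py 0.0
echo '[[-0.028,0.026,0,0,0,0],[-0.028,0.026,0,0,0,0],[-0.028,0.026,0,0,0,0],[-0.028,0.026,0,0,0,0],[-0.028,0.026,0,0,0,0],[-0.028,0.026,0,0,0,0],[-0.028,0.026,0,0,0,0],[-0.028,0.026,0,0,0,0],[-0.028,0.026,0,0,0,0],[-0.028,0.026,0,0,0,0],[-0.028,0.026,0,0,0,0],[-0.028,0.026,0,0,0,0]]' | python3 inch.py
echo '[[-0.028,0.026,0,0,0,0],[-0.028,0.026,0,0,0,0],[-0.028,0.026,0,0,0,0],[0,0,0,0,0,0],[0,0,0,0,0,0]]' | python3 inch.py
cat > snap.py <<'E'
import sys,json; from h import *; from plant import bot
n,cam=sys.argv[1:3]; c=bot.get_calibration(cam); im=bot.camera(cam)
json.dump({k:np.array(v).tolist() for k,v in c.items()},open(f"pics/{n}.json","w"))
cv2.imwrite(f"pics/{n}.png",im[:,:,::-1])
E
python3 snap.py wcab wrist
```

```text
t: 0.93
tool_pos: [0.1476, 0.5296, 0.4219]
tool_rot: [0.0, 0.655, 0.756, -0.0]
ft_force: [0.1, -1.0, 0.3]
gripper_width: -0.0
grasp_force: 0.0
t: 1.93
tool_pos: [0.5073, 0.2423, 0.421]
tool_rot: [-0.0, 0.653, 0.758, -0.0]
ft_force: [0.1, 0.3, -0.7]
gripper_width: -0.001
grasp_force: 0.0
t: 2.35
tool_pos: [0.5971, 0.1709, 0.4194]
tool_rot: [-0.001, 0.654, 0.757, -0.001]
ft_force: [-0.8, 0.3, 0.5]
gripper_width: -0.006
grasp_force: 0.0
```

```bash
echo '[[-0.024,-0.024,0.004,0,0,0],[-0.024,-0.024,0.004,0,0,0],[-0.024,-0.024,0.004,0,0,0],[-0.024,-0.024,0.004,0,0,0],[-0.024,-0.024,0.004,0,0,0],[-0.024,-0.024,0.004,0,0,0],[-0.024,-0.024,0.004,0,0,0],[-0.024,-0.024,0.004,0,0,0],[-0.024,-0.024,0.004,0,0,0],[-0.024,-0.024,0.004,0,0,0],[0,0,0,0,0,0],[0,0,0,0,0,0]]' | python3 inch.py
python3 snap.py wcrad wrist
python3 - <<'E'
import cv2
a=cv2.imread('pics/wcab.png');b=cv2.imread('pics/wcrad.png')
cv2.imwrite('pics/wcrad2.png',cv2.resize(b,(800,500),interpolation=cv2.INTER_CUBIC))
cv2.imwrite('pics/wcab2.png',cv2.resize(a,(800,500),interpolation=cv2.INTER_CUBIC))
E
```

```text
t: 3.4
tool_pos: [0.3929, -0.1004, 0.3818]
tool_rot: [0.001, 0.653, 0.757, 0.0]
ft_force: [0.6, 0.4, 0.0]
gripper_width: 0.001
grasp_force: 0.0
```

View pics/wcrad2.png

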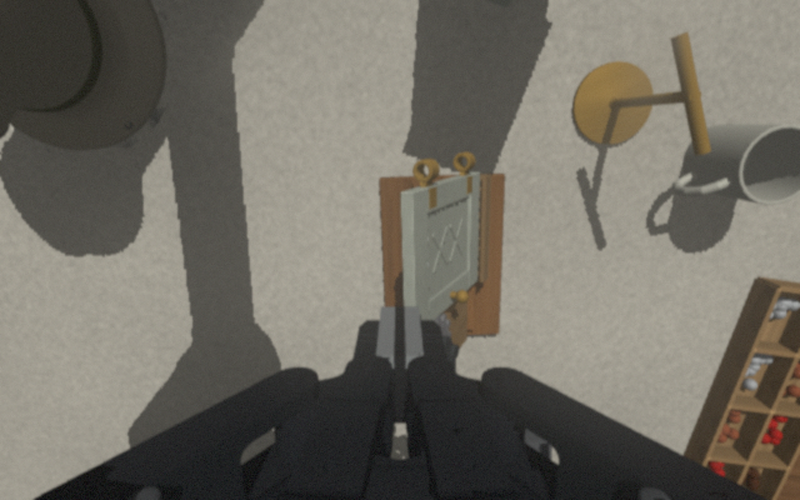

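View pics/wcab2.png

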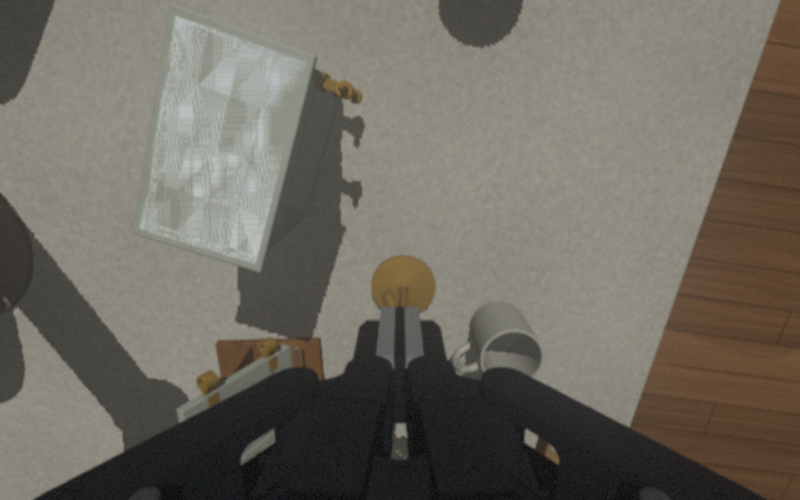

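```bash
echo '[[-0.0325,0,0,0,0,0],[-0.0325,0,0,0,0,0],[-0.0325,0,0,0,0,0],[-0.0325,0,0,0,0,0],[0,0,0,0,0,0],[0,0,0,0,0,0]]' | python3 inch.py
python3 snap.py wc3 wrist
python3 - <<'E'
import cv2
b=cv2.imread('pics/wc3.png')[10:260,280:420]
cv2.imwrite('pics/wc3c.png',cv2.resize(b,(336,600),interpolation=cv2.INTER_CUBIC))
E
python3 - <<'E'
import cv2,numpy as np
b=cv2.imread('pics/wc3.png')
# left: cradle x4 in two halves
o=np.zeros((600,800,3),np.uint8)
o[:,:400]=cv2.resize(b[10:130,300:380],(400,600),interpolation=cv2.INTER_CUBIC)
o[:,400:]=cv2.resize(b[125:245,310:390],(400,600),interpolation=cv2.INTER_CUBIC)
cv2.imwrite('pics/wc3d.png',o)
E
```

```text
t: 3.95
tool_pos: [0.4142, -0.2289, 0.3808]
tool_rot: [-0.001, 0.652, 0.758, 0.0]
ft_force: [-0.6, 0.7, -0.4]
gripper_width: 0.002
grasp_force: 0.0
```

View pics/wc3d.png

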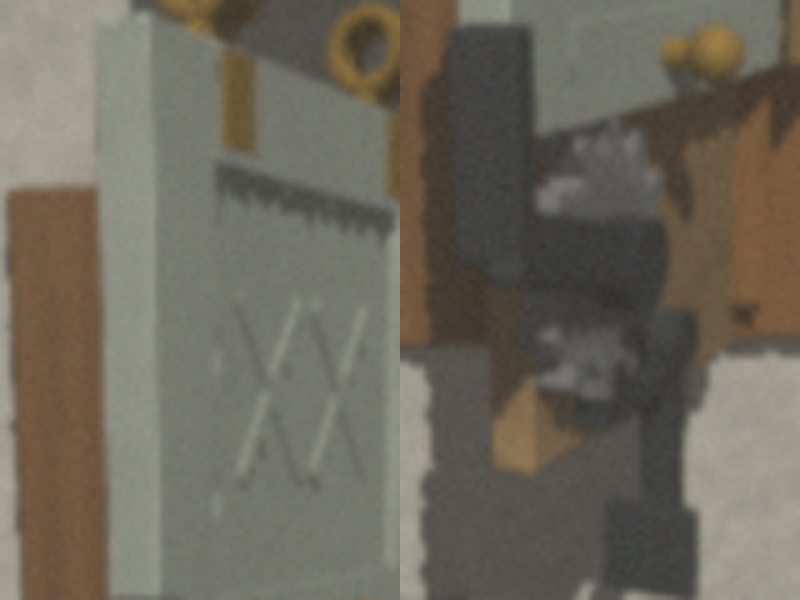

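```bash
cat > f2.py <<'E'
from h import *; from plant import bot; import json
np.set_printoptions(precision=4,suppress=True)
T=bot.get_calibration("top");S=bot.get_calibration("side")
A=json.load(open("pics/wcrad.json"));B=json.load(open("pics/wc3.json"))
tc=lambda l:[(325+a/6.957,205+b/6.957) for a,b in l]
o=[(T,[(6,65,0),(6,-65,0),(-6,65,160),(0,79,41),(0,79,131)],tc([(75,258),(405,203),(135,470),(45,308),(74,420)])),
(A,[(-6,65,160),(6,65,0),(6,-65,0),(0,79,41),(0,79,131)],np.array([(402,191),(480,173),(478,290),(465,161),(427,172)])/1.25),
(B,[(0,79,41),(-6,65,160),(6,65,160),(6,-65,0),(25,-54,80)],[(373,21),(319.4,14.4),(330.4,13),(386.6,138),(373.6,135.4)])]
x,r,t,e=fit(o,[.4855,-.1354,.015,.15],np.pi/6)
print("leaf",x);print(e)
print("top",r.apply([0,0,.16])+t)
def tri(l,x0):
    s=least_squares(lambda p:np.concatenate([(proj(c,p)-px).ravel() for c,px in l]),x0)
    return s.x,s.fun
for w in ([(B,(360,234.6)),(S,(280.4,291)),(T,(414.3,240.9))],[(B,(360,234.6)),(S,(280.4,291))]):
    p,f=tri(w,[.45,-.25,.1]);print("pad",p,f,"in leaf",r.inv().apply(p-t)*1000)
p,f=tri([(B,(328,130.6))],t);
# dog tip at leaf(0?, -40,167)
print(proj(B,r.apply(np.array([[0,-38,167],[10,-38,167]])/1000)+t))
E
python3 f2.py
python3 - <<'E'
import cv2,numpy as np
b=cv2.imread('pics/wcab.png');s=cv2.imread('pics/side0.png')
o=np.zeros((600,800,3),np.uint8)
o[:320,:400]=cv2.resize(b[45:85,250:300],(400,320),interpolation=cv2.INTER_CUBIC)
o[:400,400:]=cv2.resize(s[152:202,270:320],(400,400),interpolation=cv2.INTER_CUBIC)
o[320:,:300]=cv2.resize(s[270:305,260:300],(300,280)[:2],interpolation=cv2.INTER_CUBIC)
cv2.imwrite('pics/pins.png',o)
E
```

```text
leaf [ 0.4866 -0.1315  0.0321  0.1614]
[[-1.6521 -2.3159]
 [-0.5381 -1.3015]
 [-1.0978 -0.5334]
 [-0.5025 -0.1749]
 [-0.147  -0.4139]
 [-0.5453  0.5726]
 [ 0.4979 -0.0151]
 [-1.2111 -7.1166]
 [-2.1634  1.7461]
 [-2.8113 -0.3216]
 [ 0.2464 -0.2125]
 [ 0.1177  0.0242]
 [ 0.4654 -0.3144]
 [-1.8082  0.8476]
 [ 3.8108  1.4212]]
top [ 0.4076 -0.1444  0.1707]
pad [ 0.4822 -0.3095  0.0884] [ 0.4261 -8.9129  0.0972 -1.5969 16.9714 -1.8386] in leaf [  -0.377  -174.9472   65.1647]
pad [ 0.4827 -0.3201  0.0941] [-0.1502 -0.0033  0.2653 -0.0659] in leaf [   1.4415 -185.5393   70.7281]
[[322.5217 127.7433]
 [331.423  128.0182]]
```

View pics/pins.png

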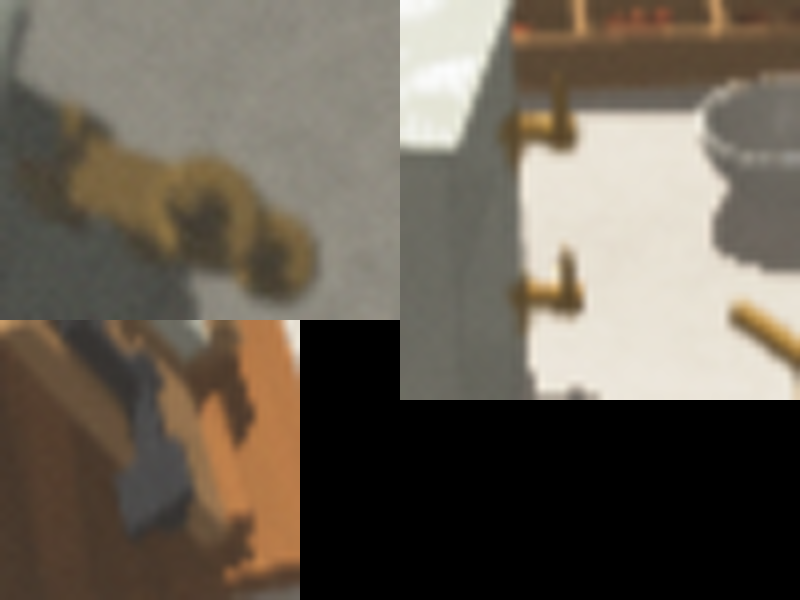

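```bash
cat > f3.py <<'E'
from h import *; from plant import bot; import json
np.set_printoptions(precision=4,suppress=True)
T=bot.get_calibration("top");S=bot.get_calibration("side")
A=json.load(open("pics/wcrad.json"));B=json.load(open("pics/wc3.json"));C=json.load(open("pics/wcab.json"))
tc=lambda l:[(325+a/6.957,205+b/6.957) for a,b in l]
o=[(T,[(-6,65,160),(0,79,41),(0,79,131)],tc([(135,470),(45,308),(74,420)])),
(A,[(-6,65,160),(0,79,41),(0,79,131)],np.array([(402,191),(465,161),(427,172)])/1.25),
(B,[(0,79,41),(-6,65,160),(6,65,160)],[(373,21),(319.4,14.4),(330.4,13)])]
for oo in (o,o[:2],o[1:]):
    x,r,t,e=fit(oo,[.4855,-.1354,.015,.15],np.pi/6)
    print("leaf",x,"top",r.apply([0,0,.16])+t);print(e.ravel())
x,r,t,e=fit(o,[.4855,-.1354,.015,.15],np.pi/6)
p=np.array([.4827,-.3201,.0941]);print("pad leaf",r.inv().apply(p-t),"in top",(proj(T,p)-[325,205])*6.957)
# wheel centre: ray/plane leaf x=.01
from numpy import array
def ray(c,px):
    k=np.linalg.solve(array(c["intrinsics"]),[*px,1])*[1,-1,-1]; M=array(c["rotation"]); M=M if M.size==9 else quat(M).as_matrix(); return M@k
for nm,px in (("wheel",(350,179)),("fing outer",(329,179)),("lever-pad",(360,234.6)),("tip",(328,131))):
    for X in(0,.01): 
        n=r.apply([1,0,0]);d=ray(B,px);s=((t+X*n-B["origin"])@n)/(d@n);print(nm,X,r.inv().apply(np.array(B["origin"])+s*d-t))
tm=lambda l:[(170+a/3.636,200+b/3.636) for a,b in l]
sm=lambda l:[(230+(a-400)/3.333,135+b/3.333) for a,b in l]
pc=lambda l:[(250+a/8,45+b/8) for a,b in l]
ps=lambda l:[(270+(a-400)/8,152+b/8) for a,b in l]
def f(q,full=False):
    rr=R.from_euler('z',q[2]);tt=np.array([q[0],q[1],0]);a,b=50+q[3],85+q[4]
    z=210
    K=[(T,[(a,-b,z),(a,b,z),(-a,-b,z),(-a,b,z)],tm([(345,105),(60,50),(303,282),(15,230)])),
    (C,[(-a,b,z),(a,b,z),(a,-b,z),(-a,-b,z)],np.array([(175,10),(315,57),(260,270),(137,233)])/1.25),
    (C,[(72,78,135),(72,78,45)],pc([(210,215),(275,257)])),
    (S,[(72,78,135),(72,78,45),(72,78,67)],ps([(560,122),(566,288),(567,247)]))]
    return np.concatenate([(proj(c,rr.apply(np.array(L)/1000.)+tt)-px).ravel() for c,L,px in K])
s=least_squares(f,[.447,.197,-.18,5,5],loss='soft_l1');print("cab",s.x);print(f(s.x).reshape(-1,2))
rr=R.from_euler('z',s.x[2]);print("pin_low",rr.apply([.072,.078,.045])+[s.x[0],s.x[1],0])
E
python3 f3.py
```

```text
leaf [ 0.4868 -0.1314  0.0313  0.1617] top [ 0.4079 -0.1443  0.1699]
[-1.1602 -0.6168 -0.5584 -0.2326 -0.2047 -0.4882 -0.3268  0.4104 -2.072
  1.6391 -2.6414 -0.4504  0.3412 -0.1337  0.3667  0.1635  0.6924 -0.1724]
leaf [ 0.4874 -0.1293  0.0437  0.1694] top [ 0.4086 -0.1428  0.1822]
[-1.3494 -0.9573 -1.0405 -0.7021 -0.5303 -0.8428  0.1818  0.901  -0.388
  1.     -1.6636 -0.6644]
leaf [ 0.4871 -0.1311  0.0306  0.1625] top [ 0.4081 -0.1441  0.1692]
[-0.1095  0.1362 -1.9776  1.4153 -2.475  -0.6978  0.4402 -0.2045  0.6143
  0.1446  0.9207 -0.1977]
pad leaf [ 0.0015 -0.1856  0.0716] in top [[772.5331 234.5263]]
wheel 0 [-0.     -0.1033  0.1016]
wheel 0.01 [ 0.01   -0.098   0.1231]
fing outer 0 [ 0.     -0.0927  0.1546]
fing outer 0.01 [ 0.01  -0.088  0.173]
lever-pad 0 [-0.     -0.1874  0.0674]
lever-pad 0.01 [ 0.01   -0.1772  0.0909]
tip 0 [-0.     -0.0421  0.1562]
tip 0.01 [ 0.01   -0.0404  0.1745]
cab [ 0.447   0.2023 -0.1761  3.3157  4.5252]
[[-1.7943 -0.1633]
 [-0.5447 -0.3655]
 [-0.5638 -2.074 ]
 [ 0.0103 -3.5506]
 [-0.8668 -0.8893]
 [-0.7784  1.2957]
 [-0.0974  0.8476]
 [-0.0564  0.2358]
 [ 0.2343  0.2388]
 [-0.105  -0.0186]
 [ 0.2895 -1.1631]
 [ 0.382  -1.1617]
 [ 0.0564 -0.976 ]]
pin_low [0.5315 0.2665 0.045 ]
```

```bash
echo '[[0,0,0,0,0,-0.016],[0,0,0,-0.105,0,0],[0,0,0,-0.105,0,0],[0,0,0,-0.105,0,0],[0,0,0,-0.105,0,0],[0,0,0,-0.104,0,0],[0,0,0,0,0.117,0],[0,0,0,0,0.117,0],[0,0,0,0,0.116,0],[0,0,0,0,0,0],[0,0,0,0,0,0]]' | python3 inch.py
cat > go.py <<'E'
from h import *; from plant import bot
np.set_printoptions(precision=4,suppress=True)
yl=.1617; RL=R.from_euler('z',yl)*R.from_euler('y',-np.pi/6); OL=np.array([.4868,-.1314,.0313])
def leaf(p): return RL.apply(np.array(p)/1000)+OL
def delta(w,tgtR=None):
    s=bot.state();r=quat(s["tool_rot"])
    print("tool delta",r.inv().apply(w-s["tool_pos"]),"norm",np.linalg.norm(w-s["tool_pos"]))
    if tgtR is not None: print("rotvec",(r.inv()*tgtR).as_rotvec())
    return r
E
python3 - <<'E'
from go import *
r=delta(leaf([1.5,-187,72+30]));print("slope dir in tool",r.inv().apply(RL.apply([0,0,-1])),"leaf y in tool",r.inv().apply(RL.apply([0,1,0])),leaf([1.5,-187,102]))
E
```

```text
t: 4.92
tool_pos: [0.4137, -0.2288, 0.3809]
tool_rot: [0.037, 0.58, 0.755, 0.303]
ft_force: [0.3, -0.7, 0.4]
gripper_width: -0.0
grasp_force: 0.0
tool delta [-0.1802 -0.0977  0.1946] norm 0.282624690291068
slope dir in tool [-0.3438 -0.0001  0.939 ] leaf y in tool [0.939  0.0037 0.3438] [ 0.4679 -0.324   0.1204]
```

```bash
echo '[[-0.0225,-0.0122,0.0243,0,0,0],[-0.0225,-0.0122,0.0243,0,0,0],[-0.0225,-0.0122,0.0243,0,0,0],[-0.0225,-0.0122,0.0243,0,0,0],[-0.0225,-0.0122,0.0243,0,0,0],[-0.0225,-0.0122,0.0243,0,0,0],[-0.0225,-0.0122,0.0243,0,0,0],[-0.0225,-0.0122,0.0243,0,0,0],[0,0,0,0,0,0],[0,0,0,0,0,0]]' | python3 inch.py
python3 - <<'E'
from go import *
delta(leaf([1.5,-187,72]))
E
python3 snap.py wpad wrist; python3 snap.py spad side
python3 - <<'E'
import cv2,numpy as np
b=cv2.imread('pics/wpad.png');s=cv2.imread('pics/spad.png')
o=np.zeros((600,800,3),np.uint8)
o[:250,:400]=cv2.resize(b,(400,250),interpolation=cv2.INTER_AREA)
o[250:600,:400]=cv2.resize(b[180:320,240:400],(400,350),interpolation=cv2.INTER_CUBIC)
o[:,400:]=cv2.resize(s[210:330,240:320],(400,600),interpolation=cv2.INTER_CUBIC)
cv2.imwrite('pics/pad.png',o)
E
```

```text
t: 5.75
tool_pos: [0.4676, -0.3228, 0.1213]
tool_rot: [0.036, 0.58, 0.755, 0.303]
ft_force: [-0.6, 0.4, 0.9]
gripper_width: -0.0
grasp_force: 0.0
tool delta [-0.0117 -0.0004  0.0286] norm 0.030885163578914455
```

View pics/pad.png

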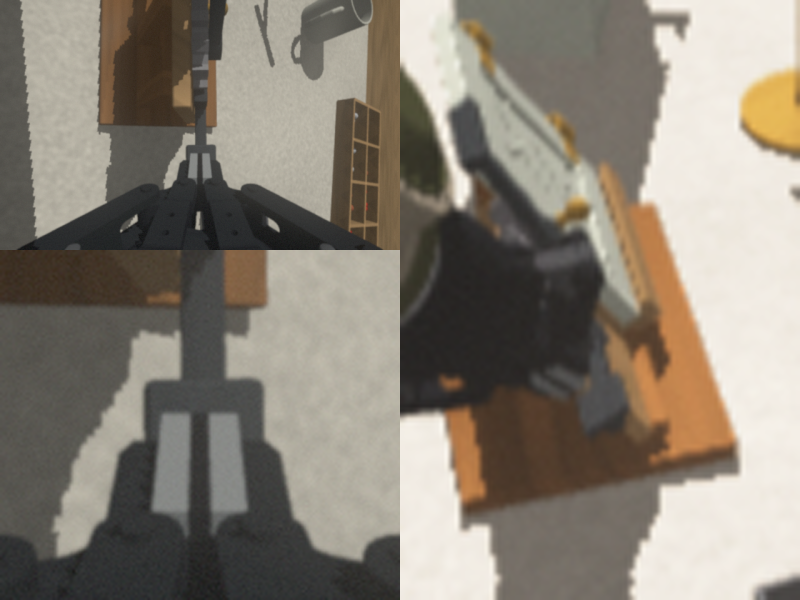

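```bash
echo '[[-0.0021,0,0.0056,0,0,0],[-0.0021,0,0.0056,0,0,0],[-0.0021,0,0.0056,0,0,0],[-0.0021,0,0.0056,0,0,0],[0,0,0,0,0,0]]' | python3 inch.py; echo '[[-0.0021,0,0.0056,0,0,0],[0,0,0,0,0,0]]' | python3 inch.py; echo '[[-0.0021,0,0.0056,0,0,0],[0,0,0,0,0,0]]' | python3 inch.py
```

```text
t: 6.27
tool_pos: [0.4797, -0.3222, 0.0998]
tool_rot: [0.037, 0.58, 0.755, 0.303]
ft_force: [1.1, -0.5, 0.2]
gripper_width: 0.001
grasp_force: 0.4
t: 6.43
tool_pos: [0.4825, -0.3221, 0.0946]
tool_rot: [0.037, 0.581, 0.755, 0.303]
ft_force: [-0.5, -1.4, 1.4]
gripper_width: 0.002
grasp_force: 0.8
t: 6.6
tool_pos: [0.4854, -0.3216, 0.0893]
tool_rot: [0.037, 0.581, 0.755, 0.303]
ft_force: [-0.7, -3.2, 3.0]
gripper_width: -0.001
grasp_force: 2.0
```

```bash
echo '[[-0.0017,0,0.0047,0,0,0],[-0.0017,0,0.0047,0,0,0],[0,0,0,0,0,0],[0,0,0,0,0,0],[0,0,0,0,0,0]]' | python3 inch.py; echo '[[0,0,0,0,0,0],[0,0,0,0,0,0],[0,0,0,0,0,0],[0,0,0,0,0,0],[0,0,0,0,0,0],[0,0,0,0,0,0],[0,0,0,0,0,0],[0,0,0,0,0,0],[0,0,0,0,0,0],[0,0,0,0,0,0],[0,0,0,0,0,0],[0,0,0,0,0,0]]' | python3 inch.py; python3 snap.py sdog side
python3 - <<'E'
import cv2,numpy as np
a=cv2.imread('pics/spad.png');s=cv2.imread('pics/sdog.png')
d=cv2.absdiff(a,s)[205:330,230:320].max(2);print((d>40).sum(), np.round(np.argwhere(d>40).mean(0)+[205,230]))
# finger region: dark at original finger end location
for n,i in(("a",a),("s",s)): print(n,i[232:242,250:258].mean(2).round().astype(int).tolist())
E
```

```text
t: 7.02
tool_pos: [0.49, -0.3201, 0.0811]
tool_rot: [0.036, 0.58, 0.755, 0.304]
ft_force: [-2.8, 0.5, 5.3]
gripper_width: -0.001
grasp_force: 2.6
t: 8.02
tool_pos: [0.4899, -0.3201, 0.0812]
tool_rot: [0.036, 0.58, 0.755, 0.304]
ft_force: [-3.3, -0.2, 4.8]
gripper_width: 0.004
grasp_force: 2.5
1560 [266. 251.]
a [[98, 81, 78, 78, 81, 85, 164, 173], [88, 76, 78, 77, 79, 78, 138, 170], [98, 77, 77, 77, 77, 76, 115, 167], [114, 77, 78, 77, 76, 79, 98, 163], [136, 82, 77, 76, 77, 80, 84, 159], [156, 88, 75, 78, 75, 78, 77, 135], [166, 91, 76, 78, 77, 76, 77, 118], [209, 107, 77, 74, 78, 77, 79, 96], [227, 122, 77, 76, 76, 77, 70, 76], [227, 151, 84, 70, 63, 62, 57, 61]]
s [[170, 210, 217, 220, 178, 173, 175, 174], [122, 202, 215, 216, 188, 176, 174, 174], [91, 170, 213, 218, 207, 180, 174, 172], [70, 121, 206, 218, 220, 182, 172, 172], [67, 82, 166, 208, 215, 174, 173, 171], [70, 57, 100, 165, 205, 183, 176, 173], [70, 63, 59, 103, 181, 192, 178, 174], [70, 70, 63, 63, 115, 153, 178, 176], [70, 69, 67, 53, 61, 93, 145, 178], [71, 69, 70, 62, 51, 62, 97, 144]]
```

```bash
echo '[[0,0,0,0,0,0],[0,0,0,0,0,0],[0,0,0,0,0,0],[0,0,0,0,0,0],[0,0,0,0,0,0],[0,0,0,0,0,0],[0,0,0,0,0,0],[0,0,0,0,0,0]]' | python3 inch.py; python3 snap.py sdog2 side
python3 - <<'E'
import cv2,numpy as np
a=cv2.imread('pics/sdog.png');s=cv2.imread('pics/sdog2.png')
d=cv2.absdiff(a,s)[205:330,230:320].max(2);print(d.max(),(d>25).sum())
E
echo '[[0.0086,0,-0.0234,0,0,0],[0.0086,0,-0.0234,0,0,0],[0,0,-0.04,0,0,0],[0,0,-0.04,0,0,0],[0,0,-0.04,0,0,0],[0,0,-0.01,0,-0.117,0],[0,0,-0.01,0,-0.117,0],[0,0,-0.01,0,-0.116,0],[0,0,0,0,0,0],[0,0,0,0,0,0]]' | python3 inch.py 1.0
python3 snap.py sdog3 side; python3 snap.py wdog wrist
python3 - <<'E'
from go import *
import json
W=json.load(open("pics/wdog.json"));S=bot.get_calibration("side")
P=np.array([leaf(p) for p in [(0,0,160),(0,-52,167),(6,-150,150),(6,-127,150)]])
print("w",proj(W,P));print("s",proj(S,P))
im=cv2.imread("pics/sdog3.png"); print(im[228:262:2,240:268:2].mean(2).astype(int))
delta(leaf([0,0,160+30]),RL*R.from_matrix(np.array([[0,1,0],[1,0,0],[0,0,-1]])))
E
```

```text
t: 8.73
tool_pos: [0.4899, -0.3201, 0.0812]
tool_rot: [0.036, 0.58, 0.755, 0.304]
ft_force: [-2.4, 0.2, 4.9]
gripper_width: 0.002
grasp_force: 2.5
7 0
t: 9.62
tool_pos: [0.4033, -0.3827, 0.2474]
tool_rot: [0.167, 0.624, 0.737, 0.198]
ft_force: [0.5, 1.0, -0.3]
gripper_width: 0.999
grasp_force: 0.0
w [[ 317.5245 -228.3214]
 [ 317.3897 -113.7348]
 [ 326.4558   81.0351]
 [ 326.7404   43.3617]]
s [[250.5507 225.3251]
 [251.2237 235.1415]
 [262.0249 262.3937]
 [260.7348 256.2437]]
[[ 47  41  41  41  44  74 207 174 175 164 115 166 136 109]
 [ 47  41  40  41  42  54 207 180 174 169 150 129 167 137]
 [ 47  40  42  42  45 117 213 176 174 170 159 149 124 167]
 [ 43  39  42  41 152 219 214 204 172 170 161 170 150 126]
 [ 41  42  43  41  64 187 214 213 171 170 171 172 173 154]
 [ 40  39  40  41  42  73 201 211 177 170 170 173 181 168]
 [152  61  67  45  42  44  80 132 146 174 170 140 150 172]
 [229 138  83  77  46  42  46  75 109 146 176 170 169 171]
 [233 230 135  84  75  46  42  52 102 107 147 173 172 171]
 [233 233 229 134  83  76  44  44  73 106 110 143 171 171]
 [233 232 233 230 137  82  78  67  57  91 101 110 143 173]
 [234 234 233 233 229 139  84  79  55  61 121 111 123 151]
 [233 230 232 230 233 231 103  54  51  52  76 111 127 139]
 [233 232 231 233 234 235 211  93  54  52  54 111 106 101]
 [233 234 234 235 234 234 228 168  58  53  54  59  70  70]
 [233 233 208 186 159 138 124 113  65  51  54  52  64  65]
 [231 228 129 117 124 121 118 111  74  69  54  55  54  53]]
tool delta [ 0.2353 -0.0006  0.0588] norm 0.2424865492864285
rotvec [ 0.0001 -0.0049  0.0024]
```

```bash
echo '[[0.0336,0,0,0,0,0],[0.0336,0,0,0,0,0],[0.0336,0,0,0,0,0],[0.0336,0,0,0,0,0],[0.0336,0,0,0,0,0],[0.0336,0,0,0,0,0],[0.0336,0,0.01,0,0,0],[0,0,0.024,0,0,0],[0,0,0.024,0,0,0],[0,0,0,0,0,0],[0,0,0,0,0,0]]' | python3 inch.py
python3 snap.py wh wrist
cat > blob.py <<'E'
import sys;from h import *
def blobs(f,minA=25):
    im=cv2.imread(f);h=cv2.cvtColor(im,cv2.COLOR_BGR2HSV)
    m=cv2.inRange(h,(15,110,40),(30,255,255)); n,l,st,c=cv2.connectedComponentsWithStats(m)
    return [(st[i].tolist(),c[i].round(1).tolist()) for i in range(1,n) if st[i][4]>=minA]
E
python3 - <<'E'
from go import *; from blob import *
import json
W=json.load(open("pics/wh.json"))
for b in blobs("pics/wh.png"): print(b)
for n,p in dict(kl41=(0,79,41),ku131=(0,79,131),ku115=(0,79,115),kl25=(0,79,25),knob=(25,-54,80),tl=(-6,65,160),tl2=(6,65,160),tr=(-6,-65,160)).items(): print(n,proj(W,leaf(p))[0])
delta(leaf([0,0,130]))
im=cv2.imread("pics/wh.png").mean(2).astype(int)
print(im[150:330:12,260:380:6])
E
```

```text
t: 10.63
tool_pos: [0.3935, -0.1466, 0.1962]
tool_rot: [0.165, 0.624, 0.737, 0.198]
ft_force: [-0.1, -0.9, -0.5]
gripper_width: 1.002
grasp_force: 0.0
([397, 0, 56, 82, 2609], [420.4, 34.4])
([553, 0, 8, 81, 353], [556.7, 46.0])
([425, 43, 28, 40, 633], [438.4, 61.3])
([301, 69, 34, 44, 762], [316.6, 87.8])
([256, 117, 14, 10, 33], [262.0, 121.4])
([276, 116, 20, 13, 75], [285.1, 120.7])
([214, 122, 10, 20, 50], [218.3, 131.2])
([230, 124, 8, 10, 28], [233.7, 127.8])
([200, 141, 8, 10, 25], [204.2, 145.6])
([219, 151, 20, 27, 131], [228.0, 162.7])
([256, 150, 11, 9, 33], [260.8, 153.8])
([250, 155, 27, 40, 228], [263.1, 171.4])
([204, 160, 19, 20, 83], [213.0, 169.7])
([200, 179, 21, 18, 73], [209.8, 188.5])
([212, 178, 17, 11, 57], [220.6, 182.6])
([224, 194, 16, 21, 66], [232.2, 204.7])
([214, 207, 11, 10, 35], [219.6, 211.9])
([217, 218, 12, 16, 54], [221.9, 225.4])
([207, 230, 10, 23, 60], [211.0, 239.9])
([217, 235, 8, 14, 31], [220.3, 242.3])
([263, 240, 10, 12, 26], [267.2, 245.3])
([213, 251, 11, 15, 43], [219.3, 257.7])
([331, 251, 19, 19, 199], [340.4, 261.9])
([219, 280, 8
[... 983 characters left out ...]
 166 165
  162 168]
 [ 50  51  50  54  51  51  65  69 107 148 148 152 102  99 164 164 165 167
  162 165]
 [ 53  47  53  47  54  55  61  65  94 147 149 153  97  98 163 166 170 167
  166 167]
 [ 49  48  51  52  54  54  68  67  85 147 150 149 102  97 126 151 165 163
  165 164]
 [ 49  49  47  46  53  56  65  70  87 142 144 147  94  81  93 167 169 167
  168 165]
 [ 44  50  49  52  47  49  55  68  79 145 148 151  95  94 167 164 163 164
  162 170]
 [ 49  43  50  48  47  49  55  61  67 144 144 149 108 161 166 165 171 166
  164 163]
 [ 48  52  51  52  46  56  63  59  63 145 148 146 161 162 159 163 168 168
  159 166]
 [ 75  47  49  49  52  54  62  63  66 146 148 141 162 158 168 161 165 165
  165 162]]
```

```bash
echo '[[0,0.0002,0.01,0,0,0],[0,0.0002,0.01,0,0,0],[0,0.0002,0.01,0,0,0],[0,0,0.01,0,0,0],[0,0,0.01,0,0,0],[0,0,0.01,0,0,0],[0,0,0,0,0,0],[0,0,0,0,0,0]]' | python3 inch.py; echo '[[0,0,0,0,0,0],[0,0,0,0,0,0],[0,0,0,0,0,0],[0,0,0,0,0,0],[0,0,0,0,0,0],[0,0,0,0,0,0],[0,0,0,0,0,0],[0,0,0,0,0,0]]' | python3 inch.py 0.0
```

```text
t: 11.35
tool_pos: [0.4235, -0.1424, 0.1458]
tool_rot: [0.167, 0.624, 0.737, 0.198]
ft_force: [-0.0, -0.6, 0.2]
gripper_width: 1.001
grasp_force: 0.0
t: 12.02
tool_pos: [0.4232, -0.1419, 0.1454]
tool_rot: [0.168, 0.624, 0.737, 0.197]
ft_force: [-4.5, -0.9, 4.3]
gripper_width: 0.133
grasp_force: 58.7
```

```bash
echo '[[0,0,-0.004,0,0,0],[0,0,-0.004,0,0,0],[0,0,0,0,0,0]]' | python3 inch.py; echo '[[0,0,-0.02,0,0,0],[0,0,-0.03,0,0,0],[0,0,-0.03,0,0,0],[0,0,-0.03,0,0,0],[0,0,-0.03,0,0,0],[0,0,-0.03,0,0,0],[0,0,0,0,0,0],[0,0,0,0,0,0]]' | python3 inch.py
```

```text
t: 12.27
tool_pos: [0.4192, -0.1425, 0.1527]
tool_rot: [0.168, 0.624, 0.737, 0.198]
ft_force: [0.5, -0.2, -1.3]
gripper_width: 0.134
grasp_force: 58.6
t: 12.93
tool_pos: [0.3352, -0.1568, 0.3]
tool_rot: [0.169, 0.625, 0.737, 0.197]
ft_force: [0.7, 0.1, -3.2]
gripper_width: 0.136
grasp_force: 59.3
```

```bash
echo '[[0,0,-0.005,0.105,0,0],[0,0,-0.005,0.105,0,0],[0,0,-0.005,0.105,0,0],[0,0,-0.005,0.105,0,0],[0,0,-0.005,0.104,0,0],[0,0,-0.01,0,0,0],[0,0,-0.01,0,0,0],[0,0,0,0,0,0]]' | python3 inch.py
echo '[[0,0,0,0,0,-0.123],[0,0,0,0,0,-0.123],[0,0,0,0,0,-0.123],[0,0,0,0,0,-0.123],[0,0,0,0,0,-0.123],[0,0,0,0,0,-0.123],[0,0,0,0,0,-0.123],[0,0,0,0,0,-0.123],[0,0,0,0,0,-0.123],[0,0,0,0,0,-0.123],[0,0,0,0,0,0],[0,0,0,0,0,0]]' | python3 inch.py
cat >> go.py <<'E'
CY=-.1761; PIN=np.array([.5315,.2665,.045]); LY=CY+np.pi/2
RH=R.from_euler('z',LY)*R.from_matrix(np.array([[0,1,0],[1,0,0],[0,0,-1]]))
GZ=.130; GY=0.0   # TCP in leaf coords (z, y)
def hang(up,front=0,side=0):   # TCP so that knuckle is `up` above seat, `front` ahead
    k=PIN+[0,0,up]+R.from_euler('z',CY).apply([front,side,0])
    return k+R.from_euler('z',LY).apply([0,GY-.079,GZ-.025])
E
python3 - <<'E'
from go import *
print(hang(.18,.06)); delta(hang(.18,.06),RH)
E
```

```text
t: 13.6
tool_pos: [0.3291, -0.1573, 0.3427]
tool_rot: [-0.0, 0.646, 0.764, 0.0]
ft_force: [0.3, 0.3, -2.2]
gripper_width: 0.127
grasp_force: 59.3
t: 14.6
tool_pos: [0.328, -0.1574, 0.3418]
tool_rot: [-0.001, 0.089, 0.996, 0.001]
ft_force: [-0.5, -0.3, -2.2]
gripper_width: 0.127
grasp_force: 59.2
[0.6684 0.2421 0.33  ]
tool delta [-0.2637  0.4538  0.012 ] norm 0.524991375429653
rotvec [ 0.0012 -0.0013 -0.0031]
```

```bash
echo '[[-0.033,0,0,0,0,0],[-0.033,0,0,0,0,0],[-0.033,0,0,0,0,0],[-0.033,0,0,0,0,0],[-0.033,0,0,0,0,0],[-0.033,0,0,0,0,0],[-0.033,0,0,0,0,0],[-0.033,0,0,0,0,0],[0,0,0,0,0,0]]' | python3 inch.py
echo '[[0,0.0378,0,0,0,0],[0,0.0378,0,0,0,0],[0,0.0378,0,0,0,0],[0,0.0378,0,0,0,0],[0,0.0378,0,0,0,0],[0,0.0378,0,0,0,0],[0,0.0378,0,0,0,0],[0,0.0378,0,0,0,0],[0,0.0378,0,0,0,0],[0,0.0378,0,0,0,0],[0,0.0378,0,0,0,0],[0,0.0378,0,0,0,0]]' | python3 inch.py
echo '[[0,0,0,0,0,0],[0,0,0,0,0,0],[0,0,0,0,0,0]]' | python3 inch.py
python3 - <<'E'
from go import *
delta(hang(.042,.06),RH)
E
```

```text
t: 15.35
tool_pos: [0.5921, -0.2045, 0.3385]
tool_rot: [-0.002, 0.089, 0.996, 0.001]
ft_force: [0.5, -1.0, -3.2]
gripper_width: 0.127
grasp_force: 59.2
t: 16.35
tool_pos: [0.6672, 0.2448, 0.342]
tool_rot: [-0.001, 0.09, 0.996, -0.0]
ft_force: [0.6, 0.2, -2.6]
gripper_width: 0.129
grasp_force: 59.4
t: 16.6
tool_pos: [0.6673, 0.2426, 0.3419]
tool_rot: [-0.001, 0.089, 0.996, -0.0]
ft_force: [0.6, -0.1, -3.0]
gripper_width: 0.13
grasp_force: 59.6
tool delta [-0.0013 -0.0001  0.1499] norm 0.14994095053525247
rotvec [-0.0008 -0.0012 -0.0018]
```

```bash
echo '[[0,0,0.03,0,0,0],[0,0,0.03,0,0,0],[0,0,0.03,0,0,0],[0,0,0.03,0,0,0],[0,0,0.03,0,0,0],[0,0,0,0,0,0],[0,0,0,0,0,0],[0,0,0,0,0,0]]' | python3 inch.py
python3 snap.py sk side; python3 snap.py wk wrist
python3 - <<'E'
from go import *
import json
delta(hang(.042,.06),RH)
S=bot.get_calibration("side");W=json.load(open("pics/wk.json"));s=bot.state();r=quat(s["tool_rot"])
lp=lambda p: s["tool_pos"]+ r.apply(np.array([p[1]/1000-GY,p[0]/1000,GZ-p[2]/1000]))
for n,p in dict(klo=(0,79,25),kltop=(0,79,41),kuo=(0,79,115),kutop=(0,79,131)).items(): print(n,"S",proj(S,lp(p))[0],"W",proj(W,lp(p))[0],lp(p))
for z in(45,67,135,157): print("pin",z,"S",proj(S,PIN+[0,0,(z-45)/1000])[0],"W",proj(W,PIN+[0,0,(z-45)/1000])[0])
a=cv2.imread("pics/sk.png");b=cv2.imread("pics/wk.png")
o=np.zeros((600,800,3),np.uint8)
o[:,:400]=cv2.resize(a[140:215,270:320],(400,600),interpolation=cv2.INTER_CUBIC)
print("wrist crop origin 240,20"); o[:,400:]=cv2.resize(b[20:170,260:360],(400,600),interpolation=cv2.INTER_CUBIC)
cv2.imwrite("pics/k.png",o)
E
```

```text
t: 17.27
tool_pos: [0.6682, 0.2421, 0.1956]
tool_rot: [0.002, 0.089, 0.996, 0.0]
ft_force: [1.3, 0.4, -1.3]
gripper_width: 0.13
grasp_force: 59.6
tool delta [-0.0002 -0.0003  0.0038] norm 0.003832916362538162
rotvec [ 0.0016  0.0044 -0.0005]
klo S [306.4494 177.063 ] W [318.454   89.3518] [0.5909 0.2565 0.0905]
kltop S [306.3782 173.3459] W [318.3848  88.5978] [0.5908 0.2565 0.1065]
kuo S [306.0369 155.5262] W [317.88    83.0969] [0.5905 0.2564 0.1805]
kutop S [305.9604 151.5315] W [317.7006  81.1424] [0.5904 0.2564 0.1965]
pin 45 S [291.1306 186.8334] W [317.601    8.0243]
pin 67 S [290.9301 181.8943] W [317.4906   0.1108]
pin 135 S [290.2881 166.0824] W [316.9823 -36.3345]
pin 157 S [290.0729 160.7825] W [316.7263 -54.6893]
wrist crop origin 240,20
```

View pics/k.png

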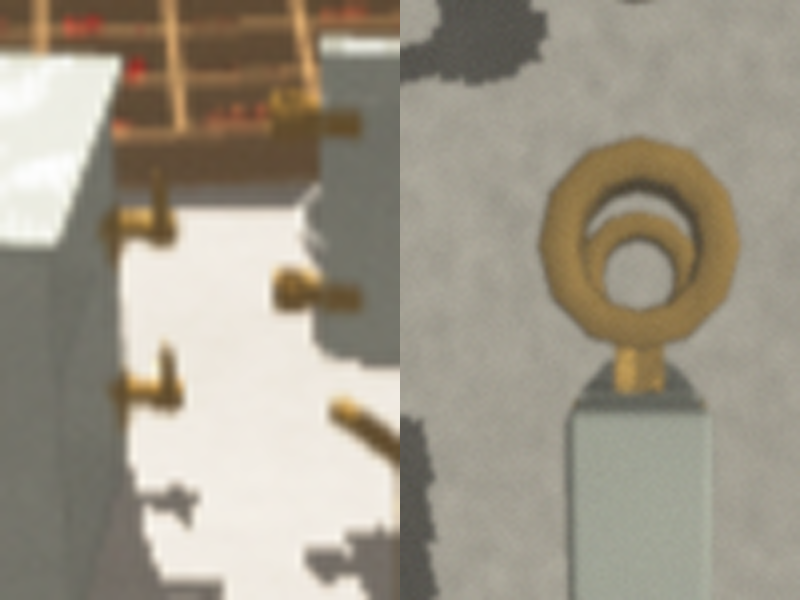

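```bash
echo '[[0.007,0,0,0,0,0],[0.007,0,0,0,0,0],[0.007,0,0,0,0,0],[0.007,0,0,0,0,0],[0.007,0,0,0,0,0],[0,0,0,0,0,0],[0,0,0,0,0,0],[0,0,0,0,0,0]]' | python3 inch.py
python3 snap.py wp wrist
cat > look.py <<'E'
import sys,json;from go import *
f=sys.argv[1];r0,r1=int(sys.argv[2]),int(sys.argv[3])
W=json.load(open(f"pics/{f}.json"));s=bot.state();r=quat(s["tool_rot"])
delta(hang(.042,.025),RH)
lp=lambda p: s["tool_pos"]+ r.apply(np.array([p[1]/1000-GY,p[0]/1000,GZ-p[2]/1000]))
for z in(115,131,25,41): print("kn",z,proj(W,lp((0,79,z)))[0])
for z in(45,67,135,157): print("pin",z,proj(W,PIN+[0,0,(z-45)/1000])[0])
im=cv2.imread(f"pics/{f}.png");h=cv2.cvtColor(im,cv2.COLOR_BGR2HSV)
m=cv2.inRange(h,(13,90,30),(32,255,255))
for y in range(r0,r1,2):
    print(y,''.join('#' if v>90 else '+' if v else '.' for v in np.where(m[y,276:364]>0,im[y,276:364,2],0)))
E
python3 look.py wp 0 112
```

```text
t: 18.03
tool_pos: [0.633, 0.2489, 0.193]
tool_rot: [0.0, 0.088, 0.996, -0.0]
ft_force: [-0.0, -0.4, -2.1]
gripper_width: 0.129
grasp_force: 59.7
tool delta [-0.0009 -0.0004  0.0009] norm 0.001320503208872512
rotvec [0.     0.0002 0.0001]
kn 115 [317.4774  83.6645]
kn 131 [317.2529  81.7777]
kn 25 [318.1959  89.7037]
kn 41 [318.1092  88.9756]
pin 45 [317.8734  59.125 ]
pin 67 [317.7409  55.654 ]
pin 135 [317.1389  39.8888]
pin 157 [316.8408  32.0835]
0 .............................+++#####################+..................................
2 ..............................++#####################...................................
4 ..............................++#####################+..................................
6 ................................#####################...................................
8 .................................###################....................................
10 .................................###################....................................
12 .................................###################....................................
14 ...
[... 3807 characters left out ...]
............#############.........................
98 ...........................##################################...........................
100 .............................##############################.............................
102 ...............................##########################...............................
104 ...................................##################...................................
106 ......................................############......................................
108 ......................................############......................................
110 ......................................############......................................
```

```bash
echo '[[0.0052,-0.0002,0,0,0,0],[0.0052,-0.0002,0,0,0,0],[0.0052,-0.0002,0,0,0,0],[0.0052,-0.0002,0,0,0,0],[0.005,0,0,0,0,0],[0,0,0,0,0,0],[0,0,0,0,0,0],[0,0,0,0,0,0]]' | python3 inch.py
python3 snap.py wq wrist; python3 look.py wq 40 112
```

```text
t: 18.75
tool_pos: [0.6074, 0.2526, 0.193]
tool_rot: [0.0, 0.088, 0.996, 0.0]
ft_force: [-0.3, -0.1, -2.6]
gripper_width: 0.129
grasp_force: 59.7
tool delta [-0.0268  0.0004  0.0009] norm 0.026778614544884484
rotvec [0.     0.0002 0.0002]
kn 115 [317.526   83.5994]
kn 131 [317.3063  81.7019]
kn 25 [318.2288  89.6718]
kn 41 [318.1441  88.9397]
pin 45 [318.9253  93.4762]
pin 67 [318.8838  92.9303]
pin 135 [318.6973  90.4809]
pin 157 [318.6064  89.2863]
40 .................................++.+.+++...............................................
42 ..............................+.+++++++++................##.............................
44 ..............................+++....++.+.......###########.............................
46 ..................................+.+.+.+..++##############.............................
48 .......................................+#######.+#...+..................................
50 ..................................####################..................................
52 .................................+####################..................................
5
[... 1972 characters left out ...]
#########################.........................
98 ...........................##################################...........................
100 .............................##############################.............................
102 ..............................###########################...............................
104 ...................................##################...................................
106 ......................................############......................................
108 ......................................############......................................
110 ......................................############......................................
```

```bash
echo '[[0,0,0.006,0,0,0],[0,0,0.006,0,0,0],[0,0,0.006,0,0,0],[0,0,0.003,0,0,0],[0,0,0.003,0,0,0],[0,0,0,0,0,0],[0,0,0,0,0,0]]' | python3 inch.py; echo '[[0,0,0.002,0,0,0],[0,0,0.002,0,0,0],[0,0,0.002,0,0,0],[0,0,0,0,0,0],[0,0,0,0,0,0]]' | python3 inch.py
```

```text
t: 19.38
tool_pos: [0.6073, 0.2526, 0.1688]
tool_rot: [-0.0, 0.088, 0.996, -0.0]
ft_force: [-0.6, -0.3, -2.4]
gripper_width: 0.133
grasp_force: 59.7
t: 19.8
tool_pos: [0.6072, 0.2526, 0.1628]
tool_rot: [-0.0, 0.088, 0.996, -0.0]
ft_force: [0.3, -0.4, -2.7]
gripper_width: 0.128
grasp_force: 59.7
```

```bash
python3 snap.py wr wrist; python3 look.py wr 50 106; python3 -c "
from plant import bot;s=bot.state();print(s['torque'],s['ft_force'])"
```

```text
tool delta [-0.0269  0.0004 -0.0291] norm 0.03962101559586433
rotvec [0.     0.0001 0.0003]
kn 115 [317.6236  83.5406]
kn 131 [317.4095  81.6162]
kn 25 [318.3083  89.6944]
kn 41 [318.2258  88.9529]
pin 45 [318.935   93.0176]
pin 67 [318.8836  92.3412]
pin 135 [318.6402  89.1383]
pin 157 [318.5133  87.4683]
50 .................................######################.................................
52 .................................######################.................................
54 .................................######################.................................
56 .................................######################.................................
58 ..............................###########################...............................
60 ............................###############################.............................
62 ..........................###################################...........................
64 .........................#####################################..........................
66 .......................#################++.+++.+++###
[... 1159 characters left out ...]
......##############+++##++..++###################......................
94 .......................##########################################.......................
96 .........................######################################.........................
98 ...........................##################################...........................
100 .............................##############################.............................
102 ..............................###########################...............................
104 ..................................###################...................................
[0.03330981 0.02594477 0.00445825] [-0.22195391 -0.45900779 -2.68760239]
```

```bash
echo '[[0,0,0.002,0,0,0],[0,0,0.002,0,0,0],[0,0,0.002,0,0,0],[0,0,0.002,0,0,0],[0,0,0.001,0,0,0],[0,0,0,0,0,0],[0,0,0,0,0,0]]' | python3 inch.py; echo '[[0,0,0.001,0,0,0],[0,0,0,0,0,0],[0,0,0,0,0,0]]' | python3 inch.py;echo '[[0,0,0.001,0,0,0],[0,0,0,0,0,0],[0,0,0,0,0,0]]' | python3 inch.py
```

```text
t: 20.43
tool_pos: [0.6073, 0.2526, 0.1539]
tool_rot: [-0.0, 0.088, 0.996, -0.0]
ft_force: [-0.5, 1.3, -1.4]
gripper_width: 0.131
grasp_force: 59.7
t: 20.68
tool_pos: [0.6073, 0.2526, 0.1529]
tool_rot: [0.0, 0.088, 0.996, 0.0]
ft_force: [0.6, 0.1, -2.3]
gripper_width: 0.123
grasp_force: 59.7
t: 20.93
tool_pos: [0.6073, 0.2526, 0.1518]
tool_rot: [-0.0, 0.088, 0.996, -0.0]
ft_force: [-0.8, -0.8, -2.3]
gripper_width: 0.13
grasp_force: 59.7
```

```bash
for i in 1 2 3 4 5 6; do echo '[[0,0,0.001,0,0,0],[0,0,0,0,0,0],[0,0,0,0,0,0]]' | python3 inch.py | grep -E "pos|ft"; done
```

```text
tool_pos: [0.6073, 0.2526, 0.1508]
ft_force: [0.9, 0.2, -2.5]
tool_pos: [0.6073, 0.2526, 0.1498]
ft_force: [0.2, -0.5, -2.1]
tool_pos: [0.6074, 0.2527, 0.1492]
ft_force: [0.6, 0.3, -0.1]
tool_pos: [0.6076, 0.2527, 0.1488]
ft_force: [0.7, -0.4, 4.7]
tool_pos: [0.608, 0.2526, 0.1484]
ft_force: [0.4, 0.2, 8.9]
tool_pos: [0.6084, 0.2526, 0.148]
ft_force: [1.2, -1.7, 10.4]
```

```bash
echo '[[0,0,-0.0015,0,0,0],[0,0,0,0,0,0],[0,0,0,0,0,0]]' | python3 inch.py;echo '[[0,0,-0.001,0,0,0],[0,0,0,0,0,0],[0,0,0,0,0,0]]' | python3 inch.py
```

```text
t: 22.68
tool_pos: [0.6079, 0.2526, 0.1481]
tool_rot: [0.001, 0.088, 0.996, 0.0]
ft_force: [2.1, -0.9, 5.5]
gripper_width: 0.131
grasp_force: 60.9
t: 22.93
tool_pos: [0.6073, 0.2526, 0.1482]
tool_rot: [-0.0, 0.088, 0.996, -0.0]
ft_force: [1.7, 0.0, 1.6]
gripper_width: 0.129
grasp_force: 60.3
```

```bash
echo '[[0,0,0,0,0,0],[0,0,0,0,0,0],[0,0,0,0,0,0],[0,0,0,0,0,0],[0,0,0,0,0,0],[0,0,0,0,0,0],[0,0,0,0,0,0],[0,0,0,0,0,0]]' | python3 inch.py 1.0
echo '[[0,0,-0.01,0,0,0],[0,0,-0.02,0,0,0],[0,0,-0.03,0,0,0],[0,0,-0.03,0,0,0],[0,0,-0.03,0,0,0],[0,0,-0.03,0,0,0],[0,0,0,0,0,0],[0,0,0,0,0,0],[0,0,0,0,0,0],[0,0,0,0,0,0],[0,0,0,0,0,0]]' | python3 inch.py
python3 snap.py sf side; python3 snap.py wf wrist; sed -i 's/^delta/#delta/' look.py; python3 look.py wf 60 150
python3 - <<'E'
from blob import *; from go import *
for b in blobs("pics/sf.png",8):
    x,y=b[1]
    if 275<x<330 and 140<y<215: print(b)
S=bot.get_calibration("side")
for z in(45,53,61,67,135,143,151,157): print(z,proj(S,PIN+[0,0,(z-45)/1000])[0])
im=cv2.imread("pics/sf.png");h=cv2.cvtColor(im,cv2.COLOR_BGR2HSV);m=cv2.inRange(h,(15,110,30),(30,255,255))
for y in range(154,198): print(y,''.join('#' if v else '.' for v in m[y,276:325]))
E
```

```text
t: 23.6
tool_pos: [0.6073, 0.2526, 0.1484]
tool_rot: [-0.0, 0.088, 0.996, -0.0]
ft_force: [0.3, -0.3, -0.2]
gripper_width: 0.999
grasp_force: 0.0
t: 24.52
tool_pos: [0.607, 0.2525, 0.2971]
tool_rot: [-0.001, 0.088, 0.996, -0.0]
ft_force: [-1.1, 0.1, -0.1]
gripper_width: 0.999
grasp_force: 0.0
kn 115 [317.6592  83.5589]
kn 131 [317.4457  81.6295]
kn 25 [318.3418  89.7275]
kn 41 [318.2596  88.9843]
pin 45 [319.3464  96.0348]
pin 67 [319.3232  95.7446]
pin 135 [319.2305  94.5822]
pin 157 [319.191   94.0861]
60 ........................................................................................
62 ........................................................................................
64 ..................................................###...................................
66 ................................................#####...................................
68 .......................................#######+..+......................................
70 ......................................############......................................
72 ...................................
[... 5561 characters left out ...]
85 ............#####................................
186 .............#######.............................
187 .........##.#####.####...........................
188 .........#######.....#...........................
189 ........########.................................
190 .........#.....#....................##...........
191 ...................................####..........
192 ....................................####.........
193 ......................................####.......
194 .......................................####......
195 .........................................####....
196 ..........................................####...
197 ............................................###..
```

```bash
echo '[[0,0,-0.02,0,0,0],[0,0,-0.02,0,0,0],[0,0,0,0,0,0],[0,0,0,0,0,0],[0,0,0,0,0,0],[0,0,0,0,0,0],[0,0,0,0,0,0],[0,0,0,0,0,0]]' | python3 inch.py; python3 snap.py sg side
python3 - <<'E'
import cv2; from plant import bot
a,b,c=[cv2.imread(f'pics/{n}.png') for n in("sf","sg","side0")]
print((cv2.absdiff(a,b)[165:215,275:345].max(2)>25).sum(), (cv2.absdiff(c,b)[185:250,345:385].max(2)>25).sum(), (cv2.absdiff(c,b)[315:395,305:380].max(2)>25).sum(),(cv2.absdiff(c,b)[225:242,305:338].max(2)>25).sum())
print(bot.sign_off())
E
```

```text
t: 25.28
tool_pos: [0.6072, 0.2526, 0.3377]
tool_rot: [-0.001, 0.088, 0.996, -0.0]
ft_force: [-0.1, -0.5, -0.2]
gripper_width: 1.001
grasp_force: 0.0
16 0 568 33
the job is handed in; nothing more can be done
None
```

The job is handed in at about 25 s: the pawl was held off until the hold-down arm stopped moving, and the door now hangs on both pins, seated and released, with the gripper clear. Lowering met no force until the knuckles seated, where I pressed to about 10 N before backing off. The sign-off gave no verdict; my last before/after check showed the mug unchanged, but pixel differences around the bead box (568) and stand (33) that I did not look into, though the arm never went near the bead box.

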